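# Set the mixer speed and hold the round flask down in its sprung cradle

### The arm

A 6-joint arm with a two-finger parallel gripper is mounted at the origin on the work surface. World frame = base frame: x ahead of the robot, y to its left, z up, the work surface at z = 0. Lengths are in m, angles in rad, forces in N, time in s.
With the tool pointing down it reaches from about 0.35 to 0.775 m from the base axis. Payload 7.3 kg.
Tool frame: the origin (TCP) lies on the centre line of the jaws, within the pads' length; the fingertips stand ahead of it and the grasp point (between the pads) lies 11 mm behind it (robot.nose_length is the z of the fingertips in the tool frame, in m); z points along the fingers, y is the line along which they close (so a half turn about z gives the same grasp; the last joint's range is limited). The gripper opens to 92 mm and grips with 3 to 60 N. Pads are 19 mm wide; open, the fingers measure 130 mm over their backs; the gripper's body (75 mm by 190 mm) begins 47 mm behind the grasp point.
Start: joints at [1.098, 0.342, 1.524, -0, 1.275, -0.146], TCP at [0.169, 0.497, 0.235] pointing down, gripper open.
Joint ranges: [-2.53, 2.53], [-0.77, 2.02], [0.04, 2.7], [-1, 4.14], [0.28, 2.66], [-3.11, 3.11]. Speed limits (rad/s): [2.57, 2.57, 3.14, 3.14, 3.14, 3.14].

### API

Orientations are given as [roll, pitch, yaw] about the fixed x, y, z axes, in that order (R = Rz(yaw) Ry(pitch) Rx(roll)).
In Python, from cell import robot, cams gives the robot as it stands. The module is installed in compiled form; this text tells all that it offers.
- The arm moves only by the tool carry_out, never from a script. Its argument "deltas" is a list of rows, each a list of 7 numbers: the shift along the tool's x, y, z in cm, then the turn, a rotation vector about the tool's x, y, z in rad, then the opening, from 0 (shut) to 1 (fully open). A call has exactly 8 rows; each row shifts and turns the commanded pose from where the row before left it, along the tool's axes as they then stand; what a row does not reach is not made up. A row lasts 1/12 s, in which the tool goes at most 41.7 mm and 7.16 degrees, less where a joint would pass 70% of its speed; a pose out of reach is approached as far as the arm can. A call is refused whole if a number of a shift passes 4.17 or a number of a turn 0.125, either way. A call with a gripper value outside its range is refused whole. The fingers move at their own pace and stop on an object; "force" is the grip in N (left out, the last holds). Time passes only in rows, so rows that do not move let the fingers close, or fill a call up. It gives the time, the measured TCP pose, the force, the opening and the grip force at its end, in the units of the state.
- robot.observe(): the state, without advancing time (a new reading comes with each control period).
- cams.read_camera(name): name is "side" or "top"; returns a dict with "image" (384x512x3 uint8, blue, green, red), "depth" (384x512 float32, m along the optical axis (not along the pixel's ray), 0 where there is no reading), "fx", "fy", "cx", "cy" (pixels), "world_to_cam" (4x4, takes a point from world to camera coordinates). Camera axes: x right, y up, looking along -z (the intrinsics and any distortion apply to the point x, -y, -z); pixel columns grow to the right and rows downward; lengths in m; the calibration is good to about 2 mm. A picture is of the moment at which its call begins.
- robot.hand_in(): hands the job in; it is judged then, once.
The state is a dict: "time": time; "qpos": joint angles; "qvel": joint speeds; "joint_efforts": joint torques, N m; "tool_pos": TCP position; "tool_rot": TCP orientation; "contact_force": force on the tool from outside, world axes, zero at the start; "torque": the same for the moment, N m; "opening": finger opening in m; "grip_force": force on a finger pad.
Only numpy, scipy, OpenCV 4.12 (cv2) and the standard library are available. Lean on these libraries where they do the work, as an engineer would, in place of code of your own. Each camera call takes 0.05 s, during which the arm holds its last target. There are 200 camera calls.

### The job

Set the mixer's speed by sliding the orange fader on the white console until it is in line with the green pointer beside its track; then take the round flask with the blue stopper from its rubber rest, seat it upright in the mixer's blue sprung ring and press it gently down, so that the ring sinks by at least 10 mm of its 18 mm travel. Finish while still holding the flask pressed down with the gripper: do not let go. Leave the flask with the red stopper and everything else where they stand.

Things in the scene. Friction and masses are not known exactly. Their poses are not given: they have to be found in the camera images.
- console: white speed console, fixed to the table, 90 (x) by 200 (y) by 25 mm high, with a black track 40 mm wide, 170 mm long and 14 mm high along its y axis on top; origin at the centre of its underside; turned about the vertical by its yaw
- fader (a joint): travel of the orange fader along the console's +y, 0 to 0.12 m; it starts near 0 and stays where it is left (friction about 2 N)
- fader_grip (a point): centre of the orange fader grip, a block 28 (x) by 20 (y) by 40 mm high that ends 20 mm above and below this point, 59.5 mm above the table; axes as the console's; a white line along x crosses the middle of its top
- pointer_line (a point): green pointer block, 20 by 8 by 16 mm, on the console's +x side of the track; this point lies on the track's centre line at the console's top face (25 mm above the table), level with the pointer along y; axes as the console's. The fader is set when its centre has the same y as this point, measured along the console's y axis
- flask_ball (a point): centre of the ball of the flask to be taken: amber glass, ball 64 mm in diameter, upright neck 24 mm in diameter from 28 to 80 mm above this point, lip 30 mm in diameter up to 86 mm, blue stopper 27 mm in diameter up to 96 mm; 0.13 to 0.25 kg, weight low in the ball; it stands upright and loose in a black rubber rest ring (72 mm outside, 16 mm high), the ball's centre 37 mm above the table; z is up the neck
- flask_neck (a point): point on the same flask's axis in the middle of its neck, 60 mm above the ball's centre (97 mm above the table at the start): where to grip it, neck 24 mm in diameter
- flask: the same flask with the blue stopper; origin at the lowest point of its ball, 32 mm below the ball's centre
- cradle_ring (a point): centre of the blue sprung ring of the mixer, in the mid-plane of its wire (8 mm thick), 95 mm above the table at rest; opening 44 mm, outside 60 mm; it stands on a spring over a white mixer housing 120 by 120 by 50 mm, fixed to the table. A flask seated in it has its ball's centre about 25 mm above this point. This point moves down with the ring
- cradle (a joint): how far the sprung ring is pressed down, 0 (up) to 0.018 m (stop). It stays up under the flask's weight; with the flask seated it takes a further push of about 7 to 9 N to sink 10 mm and about 12 to 14 N to reach the stop, and it springs up when let go
- other_flask_ball (a point): ball centre of the other flask, the same but for its red stopper, in a rest ring like it; to be left alone; which flask stands nearer changes
- dishes: stack of round plastic dishes, 60 mm in diameter, 41 mm high; origin at the centre of its underside; to be left alone
- tip_box: blue pipette tip box with clear lid, 80 (x) by 120 (y) by 62 mm high; origin at the centre of its underside; to be left alone
- reagent: white bottle with blue cap, 56 mm in diameter, 110 mm high; origin at the centre of its underside; to be left alone
- objective: dark microscope objective with a yellow band standing nose up, 37 mm in diameter, 55 mm high; origin at the centre of its underside; to be left alone
- tube_rack: orange block with white tube caps, 60 by 60 by 42 mm high; origin at the centre of its underside; to be left alone
Things that resemble listed ones, but are neither listed nor needed, are in the scene too. Leave any purple or yellow look-alike of the console alone.

How it is judged:
On the way, in this order (a step that is already met when the one before it is completed fails the run):
1. the fader is in line with the green pointer (within 6 mm), the flask not yet in the sprung ring (y of fader_grip in the frame of pointer_line between -0.006 and 0.006 m and distance between flask_ball and cradle_ring above 0.06 m), for 0.2 s.
2. the flask is seated upright in the sprung ring and pressed at least 10 mm down (y of fader_grip in the frame of pointer_line between -0.006 and 0.006 m and value of joint cradle above 0.01 m and horizontal distance between flask_ball and cradle_ring below 0.006 m and z of flask_ball in the frame of cradle_ring between 0.018 and 0.031 m and angle between flask_ball's own z axis and vertical below 0.2 rad and contact force between flask and cradle above 4 N and contact force between the fingers and flask above 3 N), for 0.3 s.
At the end, for the whole second after the job is handed in: Fader within 6 mm of the green pointer along the track; blue-stoppered flask in the sprung ring, ball within 6 mm of its axis and 18 to 31 mm above it, neck within 0.2 rad of vertical, at rest; ring more than 10 mm down, pressed by the flask (over 4 N), fingers on the flask (over 3 N) (all of step 2 and linear speed of flask below 0.02 m/s); the arm keeps its last pose, push and grip.
It fails at once if the flask is rammed into the sprung ring (more than 45 N between them) (contact force between flask and cradle above 45 N).
It fails at once if a bystander is moved by more than 30 mm (distance of any of other_flask_ball, dishes, tip_box, reagent, objective, tube_rack from where it was at the start of the episode above 0.03 m).
It also fails if it takes over 51 s, if anything falls off the work surface, if the arm or the gripper's body presses on something with over 40 N, if the wrist force passes 120 N, or if a joint passes its speed limit or range.

## Working session

There is one attempt and no reset: what is moved stays moved. The work goes in short steps, Python scripts to look and compute and a tool call to move; the robot and the scene stay as the last step left them, time stands still between calls to the robot, and variables do not carry over. Pictures are saved under pics/ and viewed, at most 10 in all, crops included, and the job is handed in when it is done.

Besides the shell and the picture viewer there is one more tool, called after "Call:" as name(argument=value, ...), one argument or row to a line, values as JSON. carry_out: Moves the arm, as the interface text tells. Its arguments: {"type":"object","properties":{"deltas":{"type":"array","items":{"type":"array","items":{"type":"number"}}},"force":{"type":"number"}},"required":["deltas"]}

```bash
mkdir -p pics
cat > h.py <<'E'
import numpy as np, cv2
from cell import robot, cams
def pts(c):
    d=c["depth"];v,u=np.mgrid[0:384,0:512]
    p=np.stack([(u-c["cx"])/c["fx"]*d,-(v-c["cy"])/c["fy"]*d,-d,np.ones_like(d)],-1)
    return (p@np.linalg.inv(c["world_to_cam"]).T)[...,:3]
def ray(c,u,v,z):
    M=np.linalg.inv(c["world_to_cam"]);o=M[:3,3]
    r=M[:3,:3]@np.array([(u-c["cx"])/c["fx"],-(v-c["cy"])/c["fy"],-1.])
    return o+r*(z-o[2])/r[2]
E
python3 - <<'E'
from h import *
for n in("top","side"):
    c=cams.read_camera(n);np.savez(""+n,**c);cv2.imwrite(f"pics/{n}0.png",c["image"])
    print(n,c["fx"],c["cx"],c["cy"],np.linalg.inv(c["world_to_cam"]).round(3).tolist(),[k for k in c])
s=robot.observe();print(s,robot.nose_length)
E
```

```text
top 418.5142099413875 255.24775078988836 195.5162480090742 [[0.006, 0.99, -0.143, 0.308], [-1.0, 0.006, -0.002, -0.028], [-0.001, 0.143, 0.99, 1.3], [0.0, 0.0, 0.0, 1.0]] ['image', 'depth', 'fx', 'fy', 'cx', 'cy', 'world_to_cam']
side 420.6904441144223 253.8944318561313 191.47557737646446 [[-0.998, 0.031, -0.059, 0.378], [-0.065, -0.656, 0.752, 0.925], [-0.015, 0.754, 0.656, 0.891], [0.0, 0.0, 0.0, 1.0]] ['image', 'depth', 'fx', 'fy', 'cx', 'cy', 'world_to_cam']
{'time': 0.1, 'qpos': array([ 1.09803522e+00,  3.42655159e-01,  1.52492876e+00, -2.19390044e-05,
        1.27547155e+00, -1.46012044e-01]), 'qvel': array([ 0.0027105 , -0.00159292, -0.00281855,  0.00229193,  0.0014439 ,
        0.00195533]), 'joint_efforts': array([ 2.42058122e-03, -4.32007957e+01, -2.44695747e+01,  7.19857193e-02,
        5.24943019e-02, -3.38299492e-05]), 'tool_pos': array([0.16832387, 0.49688485, 0.23411085]), 'tool_rot': array([-3.14014235e+00, -1.92074010e-04,  2.81484985e+00]), 'contact_force': array([ 0.57334878,  0.26693376, -0.32100556]), 'torque': array([0.04353666, 0.00151421, 0.03697151]), 'grip_force': 0.0, 'opening': 0.09184274196831663} 0.008
```

View pics/top0.png

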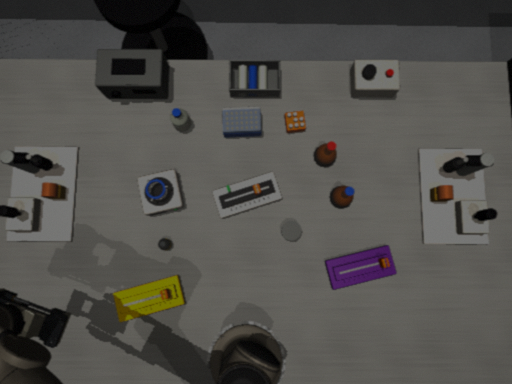

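View pics/side0.png

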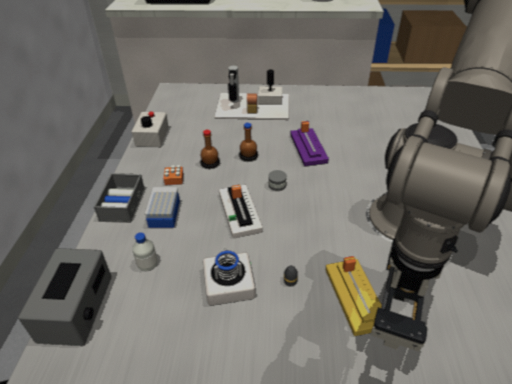

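The top view shows the white console at (247,195), with the orange fader at (257,188) and the green pointer at (228,188). The blue-stoppered flask is at (343,195), the red one at (326,152), and the blue ring is at (157,189).

Things that could be mistaken for these:
- **Consoles:** yellow at (150,298) and purple at (361,267).
- **Orange items:** the tube rack at (295,121) and blocks at (52,190) and (442,193).
- **Blue items:** the reagent cap at (177,113) and the tip box at (241,122).

By the description I choose the white console, the blue stopper at (348,191) and the ring at (157,189).

```bash
cat > m.py <<'E'
from h import *
def blobs(c,roi,lo,hi,minA=6):
    u0,v0,u1,v1=roi
    m=cv2.inRange(cv2.cvtColor(c["image"],cv2.COLOR_BGR2HSV),lo,hi)
    k=np.zeros_like(m);k[v0:v1,u0:u1]=m[v0:v1,u0:u1]
    n,l,s,ce=cv2.connectedComponentsWithStats(k)
    return [(s[i,4],ce[i],l==i) for i in range(1,n) if s[i,4]>=minA]
E
python3 - <<'E'
from m import *
T=dict(np.load("top.npz"));S=dict(np.load("side.npz"))
O=((3,110,60),(16,255,255));G=((45,90,30),(85,255,255));B=((105,120,40),(125,255,255));A=((0,60,20),(15,255,255))
for name,C,rt,rs,z in [("fader",O,(215,172,282,216),(215,180,265,240),.0795),("pointer",G,(215,172,282,216),(215,180,265,240),.041),
  ("stopper",B,(325,178,365,212),(235,115,262,165),.133),("amber",A,(325,178,365,212),(235,115,262,165),.037),("ring",B,(135,165,185,215),(205,245,255,305),.095),
  ("redamber",A,(312,138,340,168),(195,125,222,170),.037)]:
  for n,c,r in(("T",T,rt),("S",S,rs)):
    P=pts(c)
    for a,ce,m in blobs(c,r,*C):
      q=P[m];print(name,n,a,ce.round(1),"ray",ray(c,*ce,z).round(4),"depth med",np.median(q,0).round(3),"zmax",np.percentile(q[:,2],95).round(3), "bbox",cv2.boundingRect(m.astype(np.uint8)))
# console white top-face fit
P=pts(T);hsv=cv2.cvtColor(T["image"],cv2.COLOR_BGR2HSV)
def rect(roi,zl,zh):
  u0,v0,u1,v1=roi;q=P[v0:v1,u0:u1].reshape(-1,3);q=q[(q[:,2]>zl)&(q[:,2]<zh)]
  return cv2.minAreaRect(q[:,:2].astype(np.float32)*1000),len(q)
print("console",rect((208,168,288,222),.018,.1)); print("track",rect((208,168,288,222),.033,.046))
print("housing",rect((132,165,190,220),.04,.06))
a=cv2.resize(T["image"][165:225,205:290],None,fx=4.5,fy=4.5,interpolation=cv2.INTER_CUBIC)
b=cv2.resize(T["image"][165:225,305:375],None,fx=4.5,fy=4.5,interpolation=cv2.INTER_CUBIC)
d=cv2.resize(S["image"][110:240,190:270],None,fx=4,fy=4)
im=np.hstack([a,b]);d=cv2.resize(S["image"][110:240,180:330],(697,604))[:320]
cv2.imwrite("pics/crop.png",cv2.convertScaleAbs(np.vstack([im,d[:,:im.shape[1]]]) ,alpha=1.6))
E
```

```text
fader T 55 [256.5 188.3] ray [ 0.5061 -0.0294  0.0795] depth med [ 0.507 -0.031  0.079] zmax 0.084 bbox (252, 184, 9, 10)
fader S 113 [236.  191.7] ray [ 0.5036 -0.0012  0.0795] depth med [ 0.506 -0.02   0.064] zmax 0.08 bbox (231, 185, 11, 14)
pointer T 13 [228. 188.] ray [0.5126 0.0573 0.041 ] depth med [0.512 0.057 0.042] zmax 0.045 bbox (227, 185, 3, 7)
pointer S 24 [232.5 217.1] ray [0.5089 0.0662 0.041 ] depth med [0.51  0.062 0.037] zmax 0.042 bbox (230, 215, 7, 5)
stopper T 65 [349.1 190.8] ray [ 0.4917 -0.2909  0.133 ] depth med [ 0.491 -0.291  0.133] zmax 0.137 bbox (345, 187, 9, 9)
stopper S 28 [247.3 125.1] ray [ 0.4904 -0.2809  0.133 ] depth med [ 0.491 -0.283  0.131] zmax 0.133 bbox (244, 123, 7, 5)
amber T 290 [340.9 196.6] ray [ 0.4887 -0.2871  0.037 ] depth med [ 0.482 -0.281  0.058] zmax 0.092 bbox (331, 186, 23, 21)
amber S 328 [247.8 144.9] ray [ 0.4928 -0.303   0.037 ] depth med [ 0.489 -0.274  0.054] zmax 0.113 bbox (240, 128, 17, 30)
ring T 159 [155.5 188.7] ray [0.5005 0.2653 0.095 ] depth med [0.499 0.264 0.098] zmax 0.103 bbox (145, 179, 21, 20)
ring S 169 [226.3 261.3] ray [0.5    0.2732 0.095 ] depth med [0.501 0.271 0.096] zmax 0.099 bbox (215, 251, 24, 20)
redamber T 385 [326.3 152.5] ray [ 0.6264 -0.2449  0.037 ] depth med [ 0.615 -0.237  0.061] zmax 0.135 bbox (315, 141, 22, 24)
redamber S 389 [208.4 149.6] ray [ 0.6285 -0.2689  0.037 ] depth med [ 0.62  -0.228  0.057] zmax 0.131 bbox (201, 129, 17, 36)
console (((496.5085144042969, 0.0689239501953125), (90.89509582519531, 199.86817932128906), 18.399457931518555), 1871)
track (((500.08258056640625, 0.9327774047851562), (74.12376403808594, 169.94461059570312), 8.598773002624512), 667)
housing (((500.35888671875, 265.2922058105469), (120.08116912841797, 120.32510375976562), 13.501230239868164), 1278)
```

View pics/crop.png

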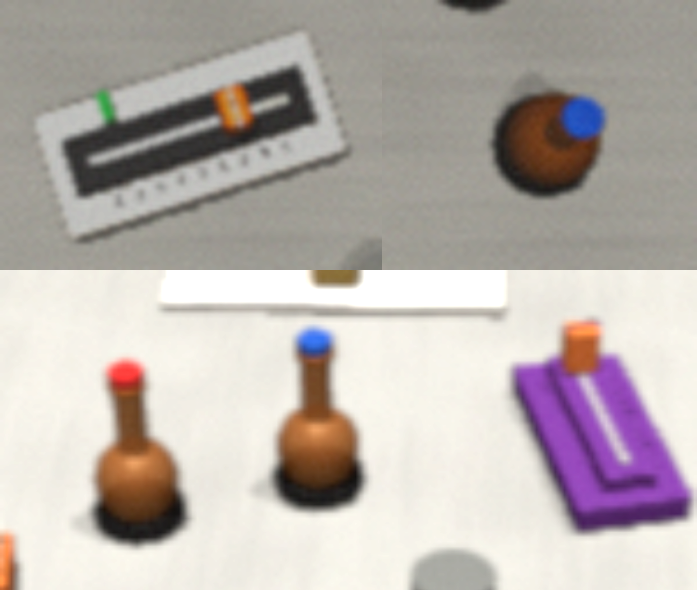

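The crop confirms the choices: blue stopper on an amber flask, and the white console's fader at crop (235,105) with the green pointer at (107,107). The side-view rays look biased towards that camera because they include visible side faces. I'll cross-check with a sphere and rectangle fit.

```bash
cat > plan.py <<'E'
import sys;from h import *
def plan(x,y,z,yaw=None):
    s=robot.observe();p=s["tool_pos"];R=s["tool_rot"]
    from scipy.spatial.transform import Rotation as Q
    M=Q.from_euler("xyz",R).as_matrix()
    print("t %.2f pos"%s["time"],p.round(4),"rot",R.round(3),"F",s["contact_force"].round(1),"open %.4f grip %.1f"%(s["opening"],s["grip_force"]))
    print("tool delta cm",(M.T@(np.array([x,y,z])-p)*100).round(2))
    if yaw is not None: print("rotvec",(Q.from_matrix(M.T)*Q.from_euler("xyz",[np.pi,0,yaw])).as_rotvec().round(3))
if __name__=="__main__": plan(*map(float,sys.argv[1:]))
E
python3 - <<'E'
from m import *
from scipy.optimize import least_squares
T=dict(np.load("top.npz"));S=dict(np.load("side.npz"));PT,PS=pts(T),pts(S)
A=((0,60,20),(15,255,255))
for n,c,P,r in(("T",T,PT,(325,178,365,212)),("S",S,PS,(235,115,262,165))):
  m=max(blobs(c,r,*A),key=lambda b:b[0])[2];m=cv2.erode(m.astype(np.uint8),np.ones((3,3)))>0
  q=P[m];q=q[(q[:,2]<.062)&(q[:,2]>.02)]
  f=least_squares(lambda k:np.linalg.norm(q-k,axis=1)-.032,[.49,-.29,.037],loss="soft_l1",f_scale=.003)
  print("ball",n,f.x.round(4),len(q),np.abs(f.fun).mean())
def rect(P,roi,zl,zh):
  u0,v0,u1,v1=roi;q=P[v0:v1,u0:u1].reshape(-1,3);q=q[(q[:,2]>zl)&(q[:,2]<zh)]
  return cv2.minAreaRect(q[:,:2].astype(np.float32)*1000)
print("housingS",rect(PS,(198,250,262,302),.045,.055)); print("consoleS",rect(PS,(213,180,268,240),.02,.03))
B=((105,120,40),(125,255,255))
for n,c,P,r in(("T",T,PT,(135,165,185,215)),("S",S,PS,(205,245,255,305))):
  q=P[max(blobs(c,r,*B),key=lambda b:b[0])[2]];q=q[(q[:,2]>.092)&(q[:,2]<.105)]
  print("ring",n,cv2.minEnclosingCircle(q[:,:2].astype(np.float32)*1000),len(q))
ps=.3211;ex=np.array([np.cos(ps),np.sin(ps)]);ey=np.array([-np.sin(ps),np.cos(ps)])
for n,P,r,zl,zh,xl,xh,yl,yh in[(k,P,r,*w) for k,P,r in(("T",PT,(208,168,288,222)),("S",PS,(213,175,268,240))) for w in((.072,.09,-.03,.03,-.1,.1),(.036,.05,.023,.05,.02,.09))]:
  u0,v0,u1,v1=r;q=P[v0:v1,u0:u1].reshape(-1,3);d=q[:,:2]-[.4965,0];x,y=d@ex,d@ey
  k=(q[:,2]>zl)&(q[:,2]<zh)&(x>xl)&(x<xh)&(y>yl)&(y<yh)
  print(n,"fader" if zl>.05 else "ptr",k.sum(),"x",x[k].min(),x[k].max(),"y",y[k].min(),y[k].max(),y[k].mean())
E
python3 plan.py .506 -.03 .235 -2.82
```

```text
ball T [ 0.4918 -0.2917  0.0359] 120 0.0011267212316395275
ball S [ 0.4933 -0.2906  0.0353] 156 0.0019494224471279626
housingS ((500.5583190917969, 269.06109619140625), (118.15708923339844, 119.60846710205078), 12.449286460876465)
consoleS ((496.6220703125, 4.900482177734375), (89.65686798095703, 202.3282012939453), 18.40450096130371)
ring T ((500.9281311035156, 264.8049621582031), 29.299224853515625) 139
ring S ((499.4150085449219, 269.6801452636719), 29.554866790771484) 150
T fader 60 x -0.014235262566085066 0.013619180713054352 y -0.041399878822333244 -0.022385608696819558 -0.03164296948414294
T ptr 17 x 0.02360697511966032 0.042637794504891836 y 0.04533562897515919 0.052163357615381115 0.04881346182281752
S fader 47 x -0.012173940731664301 0.01596594299704378 y -0.0372439964822308 -0.017175688539388004 -0.026498404574382156
S ptr 20 x 0.024241751437653655 0.043863096080469566 y 0.04453090416270472 0.05665628185130955 0.05224998544881463
t 0.10 pos [0.1683 0.4969 0.2341] rot [-3.14  -0.     2.815] F [ 0.6  0.3 -0.3] open 0.0918 grip 0.0
tool delta cm [-4.889e+01 -3.906e+01 -4.000e-02]
rotvec [-0.001 -0.001 -0.648]
```

The two views agree within about 4 mm, and sizes and heights match. Fader at about (0.506, -0.028), ball at (0.4925, -0.291), ring at (0.500, 0.267). The fader has to travel about 0.080 m. Moving now.

Call:
carry_out(
  deltas=[
    [-3.2, -2.5, 0, 0, 0, 0, 0.7],
    [-3.2, -2.5, 0, 0, 0, 0, 0.7],
    [-3.2, -2.5, 0, 0, 0, 0, 0.7],
    [-3.2, -2.5, 0, 0, 0, 0, 0.7],
    [-3.2, -2.5, 0, 0, 0, 0, 0.7],
    [-3.2, -2.5, 0, 0, 0, 0, 0.7],
    [-3.2, -2.5, 0, 0, 0, 0, 0.7],
    [-3.2, -2.5, 0, 0, 0, 0, 0.7],
  ],
  force=20,
)

```text
time: 0.77
tool_pos: [0.3472, 0.2238, 0.2347]
tool_rot: [3.142, -0.0, 2.815]
contact_force: [0.7, 0.4, -0.4]
opening: 0.0641
grip_force: 0.0
```

Call:
carry_out(
  deltas=[
    [-3.2, -2.5, 0, 0, 0, 0, 0.7],
    [-3.2, -2.5, 0, 0, 0, 0, 0.7],
    [-3.2, -2.5, 0, 0, 0, 0, 0.7],
    [0, 0, 0, 0, 0, -0.12, 0.7],
    [0, 0, 0, 0, 0, -0.12, 0.7],
    [0, 0, 0, 0, 0, -0.12, 0.7],
    [0, 0, 0, 0, 0, -0.12, 0.7],
    [0, 0, 0, 0, 0, -0.12, 0.7],
  ],
)

```text
time: 1.43
tool_pos: [0.4134, 0.1235, 0.2344]
tool_rot: [3.141, -0.001, -2.863]
contact_force: [-0.6, -0.1, 1.1]
opening: 0.0644
grip_force: 0.0
```

```bash
python3 plan.py .506 -.028 .11 -2.82
```

```text
t 1.43 pos [0.4134 0.1235 0.2344] rot [ 3.141e+00 -1.000e-03 -2.863e+00] F [-0.6 -0.1  1.1] open 0.0644 grip 0.0
tool delta cm [ -4.75 -17.12  12.43]
rotvec [ 0.    -0.001 -0.043]
```

Call:
carry_out(
  deltas=[
    [-0.8, -2.85, 1.0, 0, 0, 0, 0.7],
    [-0.8, -2.85, 1.0, 0, 0, 0, 0.7],
    [-0.8, -2.85, 1.0, 0, 0, 0, 0.7],
    [-0.8, -2.85, 1.0, 0, 0, 0, 0.7],
    [-0.8, -2.85, 1.0, 0, 0, 0, 0.7],
    [-0.8, -2.85, 1.0, 0, 0, 0, 0.7],
    [0, 0, 2.0, 0, 0, -0.045, 0.7],
    [0, 0, 2.0, 0, 0, 0, 0.7],
  ],
)

```text
time: 2.1
tool_pos: [0.5068, -0.0296, 0.1338]
tool_rot: [-3.141, 0.001, -2.824]
contact_force: [-0.8, 0.4, -0.3]
opening: 0.0645
grip_force: 0.0
```

```bash
python3 plan.py .506 -.028 .062 -2.82
python3 - <<'E'
from h import *
for n,r in(("top",(200,150,300,225)),("side",(190,150,290,245))):
    c=cams.read_camera(n);u0,v0,u1,v1=r
    cv2.imwrite(f"pics/{n}1.png",cv2.resize(c["image"][v0:v1,u0:u1],None,fx=4,fy=4))
a,b=[cv2.imread(f"pics/{n}1.png") for n in("top","side")]
a=cv2.copyMakeBorder(a,0,b.shape[0]-a.shape[0],0,0,0);cv2.imwrite("pics/pre.png",np.hstack([a,b]))
E
```

```text
t 2.10 pos [ 0.5068 -0.0296  0.1338] rot [-3.141e+00  1.000e-03 -2.824e+00] F [-0.8  0.4 -0.3] open 0.0645 grip 0.0
tool delta cm [0.03 0.18 7.18]
rotvec [-0.     0.001 -0.004]
```

View pics/pre.png

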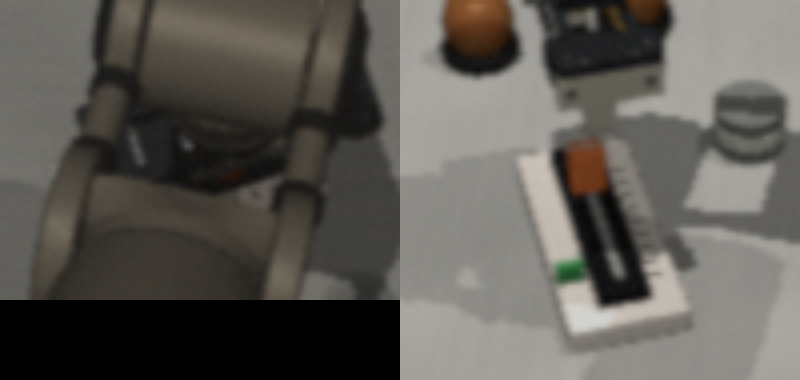

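The side view shows the finger directly above the orange fader, at crop (587,165), with the green pointer clear at (570,270). The arm hides the top view. Descending and gripping.

Call:
carry_out(
  deltas=[
    [0, 0.2, 2.4, 0, 0, 0, 0.7],
    [0, 0, 2.4, 0, 0, 0, 0.7],
    [0, 0, 2.4, 0, 0, 0, 0.7],
    [0, 0, 0, 0, 0, 0, 0.7],
    [0, 0, 0, 0, 0, 0, 0],
    [0, 0, 0, 0, 0, 0, 0],
    [0, 0, 0, 0, 0, 0, 0],
    [0, 0, 0, 0, 0, 0, 0],
  ],
  force=20,
)

```text
time: 2.87
tool_pos: [0.5063, -0.0261, 0.0643]
tool_rot: [-3.14, 0.003, -2.823]
contact_force: [0.7, -0.1, -0.4]
opening: 0.0419
grip_force: 0.0
```

```bash
python3 plan.py .506 -.028 .062 -2.82
```

```text
t 2.87 pos [ 0.5063 -0.0261  0.0643] rot [-3.140e+00  3.000e-03 -2.823e+00] F [ 0.7 -0.1 -0.4] open 0.0419 grip 0.0
tool delta cm [ 0.09 -0.17  0.23]
rotvec [-0.001  0.003 -0.003]
```

Fingers are still closing; wait.

Call:
carry_out(
  deltas=[
    [0, 0, 0, 0, 0, 0, 0],
    [0, 0, 0, 0, 0, 0, 0],
    [0, 0, 0, 0, 0, 0, 0],
    [0, 0, 0, 0, 0, 0, 0],
    [0, 0, 0, 0, 0, 0, 0],
    [0, 0, 0, 0, 0, 0, 0],
    [0, 0, 0, 0, 0, 0, 0],
    [0, 0, 0, 0, 0, 0, 0],
  ],
)

```text
time: 3.53
tool_pos: [0.5057, -0.0263, 0.0632]
tool_rot: [-3.141, 0.001, -2.823]
contact_force: [-0.3, -2.5, 5.7]
opening: 0.0203
grip_force: 20.0
```

```bash
python3 plan.py .506 -.028 .062 -2.82
```

```text
t 3.53 pos [ 0.5057 -0.0263  0.0632] rot [-3.141e+00  1.000e-03 -2.823e+00] F [-0.3 -2.5  5.7] open 0.0203 grip 20.0
tool delta cm [ 0.03 -0.17  0.12]
rotvec [-0.001  0.001 -0.003]
```

Call:
carry_out(
  deltas=[
    [0, 1.0, 0, 0, 0, 0, 0],
    [0, 1.5, 0, 0, 0, 0, 0],
    [0, 1.5, 0, 0, 0, 0, 0],
    [0, 1.5, 0, 0, 0, 0, 0],
    [0, 1.5, 0, 0, 0, 0, 0],
    [0, 1.0, 0, 0, 0, 0, 0],
    [0, 0, 0, 0, 0, 0, 0],
    [0, 0, 0, 0, 0, 0, 0],
  ],
)

```text
time: 4.2
tool_pos: [0.48, 0.051, 0.0631]
tool_rot: [3.141, 0.0, -2.822]
contact_force: [-1.2, 1.2, 6.7]
opening: 0.0197
grip_force: 20.0
```

```bash
python3 plan.py .48 .05 .062 -2.82
python3 - <<'E'
from m import *
S=cams.read_camera("side");PS=pts(S);T=cams.read_camera("top");PT=pts(T)
ps=.3211;ex=np.array([np.cos(ps),np.sin(ps)]);ey=np.array([-np.sin(ps),np.cos(ps)])
O=((3,110,60),(16,255,255));G=((45,90,30),(85,255,255))
for n,c,P,r in(("S",S,PS,(205,170,275,245)),("T",T,PT,(205,165,290,225))):
  for k,C in(("f",O),("p",G)):
    for a,ce,m in blobs(c,r,*C):
      q=P[m];d=q[:,:2]-[.4965,0];print(n,k,a,ce.round(1),"y",(d@ey).min().round(4),(d@ey).max().round(4),"x",(d@ex).min().round(4),(d@ex).max().round(4),"zmax",q[:,2].max().round(3))
a=cv2.resize(S["image"][170:245,200:280],None,fx=6,fy=6,interpolation=cv2.INTER_CUBIC);cv2.imwrite("pics/slid.png",a)
E
```

```text
t 4.20 pos [0.48   0.051  0.0631] rot [ 3.141  0.    -2.822] F [-1.2  1.2  6.7] open 0.0197 grip 20.0
tool delta cm [ 0.03 -0.09  0.11]
rotvec [ 0.001  0.    -0.002]
S p 22 [232.2 217.3] y 0.0502 0.0573 x 0.024 0.0397 zmax 0.041
```

View pics/slid.png

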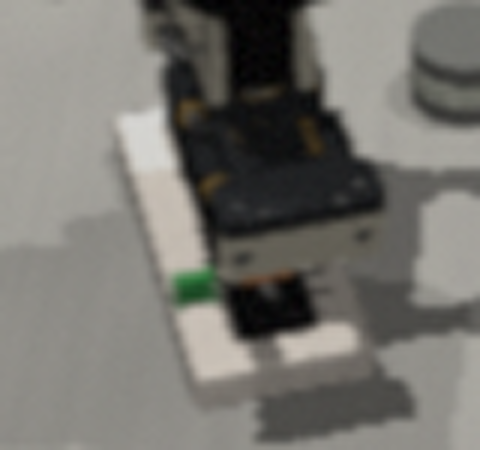

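Gripper covers the fader, at crop (265,280), with the green pointer beside it at (193,287). Releasing and lifting to check.

Call:
carry_out(
  deltas=[
    [0, 0, 0, 0, 0, 0, 0.6],
    [0, 0, 0, 0, 0, 0, 0.6],
    [0, 0, 0, 0, 0, 0, 0.6],
    [0, 0, 0, 0, 0, 0, 0.6],
    [0, 0, 0, 0, 0, 0, 0.6],
    [0, 0, -2.0, 0, 0, 0, 0.6],
    [0, 0, -3.0, 0, 0, 0, 0.6],
    [0, 0, -4.0, 0, 0, 0, 0.6],
  ],
)

```text
time: 4.97
tool_pos: [0.4785, 0.05, 0.1516]
tool_rot: [3.139, -0.006, -2.824]
contact_force: [1.3, -0.5, -0.3]
opening: 0.0547
grip_force: 0.0
```

Call:
carry_out(
  deltas=[
    [0, -2.0, -3.0, 0, 0, 0, 0.6],
    [0, -3.5, -1.0, 0, 0, 0, 0.6],
    [0, -4, 0, 0, 0, 0, 0.6],
    [0, -4, 0, 0, 0, 0, 0.6],
    [0, -4, 0, 0, 0, 0, 0.6],
    [0, -4, 0, 0, 0, 0, 0.6],
    [0, -4, 0, 0, 0, 0, 0.6],
    [0, 0, 0, 0, 0, 0, 0.6],
  ],
)

```text
time: 5.63
tool_pos: [0.5613, -0.199, 0.192]
tool_rot: [-3.138, 0.0, -2.829]
contact_force: [-0.4, 0.3, 0.6]
opening: 0.055
grip_force: 0.0
```

```bash
python3 plan.py .4925 -.291 .2 -2.82
python3 - <<'E'
from m import *
S=cams.read_camera("side");PS=pts(S);T=cams.read_camera("top");PT=pts(T)
ps=.3211;ex=np.array([np.cos(ps),np.sin(ps)]);ey=np.array([-np.sin(ps),np.cos(ps)])
O=((3,110,40),(16,255,255));G=((45,90,30),(85,255,255))
for n,c,P,r in(("S",S,PS,(205,170,275,245)),("T",T,PT,(205,165,290,225))):
  for k,C,z in(("f",O,.0795),("p",G,.041)):
    for a,ce,m in blobs(c,r,*C):
      q=P[m];t=q[np.abs(q[:,2]-z)<.004]
      if len(t)<3:continue
      d=t[:,:2]-[.4965,0];w=ray(c,*ce,z)[:2]-[.4965,0]
      print(n,k,a,ce.round(1),"top y",(d@ey).min().round(4),(d@ey).max().round(4),"x",(d@ex).min().round(4),(d@ex).max().round(4),"ray y",(w@ey).round(4))
a=cv2.resize(T["image"][165:225,205:290],None,fx=8,fy=8,interpolation=cv2.INTER_CUBIC);cv2.imwrite("pics/slid2.png",a)
E
```

```text
t 5.63 pos [ 0.5613 -0.199   0.192 ] rot [-3.138  0.    -2.829] F [-0.4  0.3  0.6] open 0.0550 grip 0.0
tool delta cm [ 9.38 -6.64 -0.78]
rotvec [-0.003  0.    -0.009]
S f 142 [242.5 210. ] top y 0.0444 0.0661 x -0.0111 0.0153 ray y 0.0773
S p 23 [232.3 217.2] top y 0.05 0.0563 x 0.0247 0.0392 ray y 0.0591
T f 72 [229.7 197.4] top y 0.0421 0.0616 x -0.0137 0.013 ray y 0.0524
T p 12 [228.1 188.2] top y 0.0464 0.0522 x 0.0269 0.0387 ray y 0.0493
```

View pics/slid2.png

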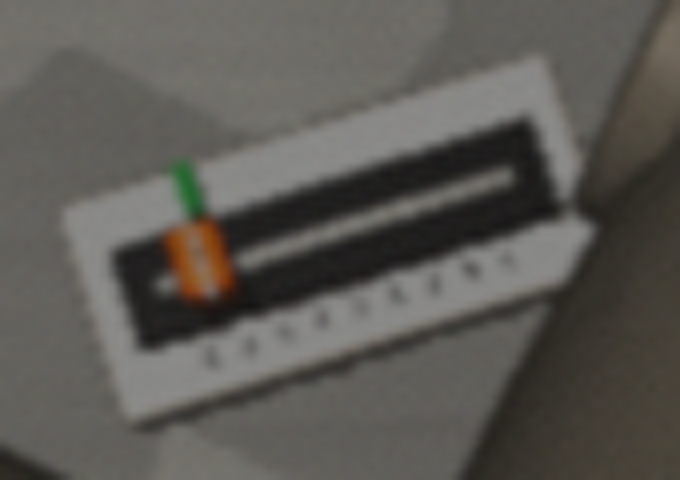

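Fader now sits about 2.4 mm past the pointer in both views, at crop (200,258) against the pointer at (187,188). That is inside the 6 mm limit. On to the flask.

Call:
carry_out(
  deltas=[
    [2.35, -1.65, -0.3, 0, 0, 0, 0.6],
    [2.35, -1.65, -0.3, 0, 0, 0, 0.6],
    [2.35, -1.65, 0, 0, 0, 0, 0.6],
    [2.35, -1.65, 0, 0, 0, 0, 0.6],
    [0, 0, 0, 0, 0, 0, 0.6],
    [0, 0, 0, 0, 0, 0, 0.6],
    [0, 0, 1.0, 0, 0, 0, 0.6],
    [0, 0, 1.0, 0, 0, 0, 0.6],
  ],
)

```text
time: 6.4
tool_pos: [0.4922, -0.2829, 0.1784]
tool_rot: [-3.141, 0.001, -2.822]
contact_force: [-0.8, 0.3, 0.3]
opening: 0.055
grip_force: 0.0
```

```bash
python3 plan.py .4925 -.291 .086 -2.82
```

```text
t 6.40 pos [ 0.4922 -0.2829  0.1784] rot [-3.141e+00  1.000e-03 -2.822e+00] F [-0.8  0.3  0.3] open 0.0550 grip 0.0
tool delta cm [ 0.24 -0.77  9.24]
rotvec [-0.001  0.001 -0.002]
```

Call:
carry_out(
  deltas=[
    [0.2, -0.8, 0, 0, 0, 0, 0.6],
    [0, 0, 0, 0, 0, 0, 0.6],
    [0, 0, 1.5, 0, 0, 0, 0.6],
    [0, 0, 2.0, 0, 0, 0, 0.6],
    [0, 0, 2.0, 0, 0, 0, 0.6],
    [0, 0, 1.5, 0, 0, 0, 0.6],
    [0, 0, 0, 0, 0, 0, 0.6],
    [0, 0, 0, 0, 0, 0, 0.6],
  ],
)

```text
time: 7.07
tool_pos: [0.4921, -0.2923, 0.1083]
tool_rot: [3.14, -0.001, -2.823]
contact_force: [0.6, 0.0, 0.8]
opening: 0.0548
grip_force: 0.0
```

```bash
python3 plan.py .4925 -.291 .086 -2.82;  python3 - <<'E'
from h import *
c=cams.read_camera("side");cv2.imwrite("pics/fl.png",cv2.resize(c["image"][70:180,190:310],None,fx=5,fy=5,interpolation=cv2.INTER_CUBIC))
E
```

```text
t 7.07 pos [ 0.4921 -0.2923  0.1083] rot [ 3.140e+00 -1.000e-03 -2.823e+00] F [0.6 0.  0.8] open 0.0548 grip 0.0
tool delta cm [-0.08  0.1   2.23]
rotvec [ 0.001 -0.001 -0.003]
```

View pics/fl.png

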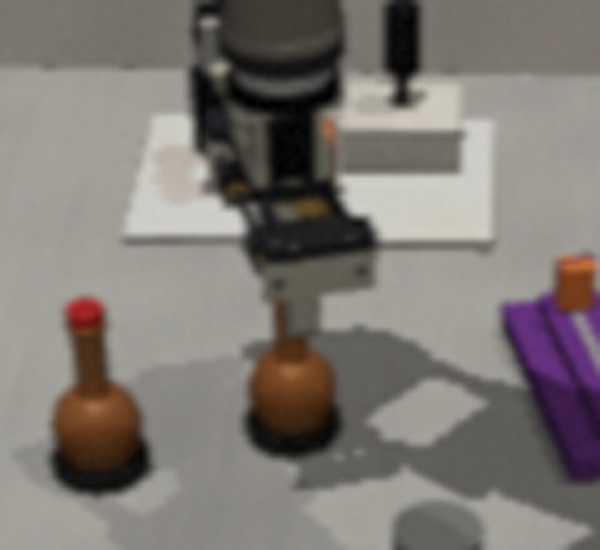

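Finger straddles the blue flask's neck, with finger at crop (303,300) and neck at (290,320). The sideways offset matches the tool's yaw. Lowering and gripping.

Call:
carry_out(
  deltas=[
    [0, 0.1, 1.1, 0, 0, 0, 0.6],
    [0, 0, 1.1, 0, 0, 0, 0.6],
    [0, 0, 0, 0, 0, 0, 0.6],
    [0, 0, 0, 0, 0, 0, 0.2],
    [0, 0, 0, 0, 0, 0, 0],
    [0, 0, 0, 0, 0, 0, 0],
    [0, 0, 0, 0, 0, 0, 0],
    [0, 0, 0, 0, 0, 0, 0],
  ],
  force=40,
)

```text
time: 7.78
tool_pos: [0.4919, -0.2917, 0.0871]
tool_rot: [-3.141, 0.0, -2.823]
contact_force: [-0.2, 0.9, 1.3]
opening: 0.0281
grip_force: 40.0
```

Call:
carry_out(
  deltas=[
    [0, 0, 0, 0, 0, 0, 0],
    [0, 0, 0, 0, 0, 0, 0],
    [0, 0, 0, 0, 0, 0, 0],
    [0, 0, 0, 0, 0, 0, 0],
    [0, 0, 0, 0, 0, 0, 0],
    [0, 0, 0, 0, 0, 0, 0],
    [0, 0, 0, 0, 0, 0, 0],
    [0, 0, 0, 0, 0, 0, 0],
  ],
)

```text
time: 8.45
tool_pos: [0.492, -0.2917, 0.0871]
tool_rot: [-3.141, 0.001, -2.823]
contact_force: [-0.7, 1.9, 5.1]
opening: 0.0282
grip_force: 40.0
```

Opening is 28 mm instead of 24, so the pads probably catch the lip. Regripping 5 mm lower.

Call:
carry_out(
  deltas=[
    [0, 0, 0, 0, 0, 0, 0.5],
    [0, 0, 0, 0, 0, 0, 0.5],
    [0, 0, 0, 0, 0, 0, 0.5],
    [0, 0, 0, 0, 0, 0, 0.5],
    [0, 0, 0.25, 0, 0, 0, 0.5],
    [0, 0, 0.25, 0, 0, 0, 0.5],
    [0, 0, 0, 0, 0, 0, 0.5],
    [0, 0, 0, 0, 0, 0, 0.5],
  ],
)

```text
time: 9.12
tool_pos: [0.4916, -0.2915, 0.0813]
tool_rot: [3.141, -0.0, -2.823]
contact_force: [-0.3, -0.1, 0.4]
opening: 0.0456
grip_force: 0.0
```

```bash
python3 plan.py .4925 -.291 .082 -2.82;  python3 - <<'E'
from m import *
from scipy.optimize import least_squares
c=cams.read_camera("side");P=pts(c)
bl=blobs(c,(225,115,265,170),(0,60,10),(15,255,255))
for a,ce,m in bl:
  q=P[m];q=q[(q[:,2]<.062)&(q[:,2]>.015)]
  if len(q)<30: continue
  f=least_squares(lambda k:np.linalg.norm(q-k,axis=1)-.032,[.49,-.29,.037],loss="soft_l1",f_scale=.003);print("ball",f.x.round(4),len(q))
cv2.imwrite("pics/fl2.png",cv2.convertScaleAbs(cv2.resize(c["image"][100:170,210:290],None,fx=8,fy=8,interpolation=cv2.INTER_CUBIC),alpha=1.6))
E
```

```text
t 9.12 pos [ 0.4916 -0.2915  0.0813] rot [ 3.141 -0.    -2.823] F [-0.3 -0.1  0.4] open 0.0456 grip 0.0
tool delta cm [-0.1   0.01 -0.07]
rotvec [ 0.001 -0.    -0.003]
ball [ 0.4928 -0.2906  0.0349] 206
```

View pics/fl2.png

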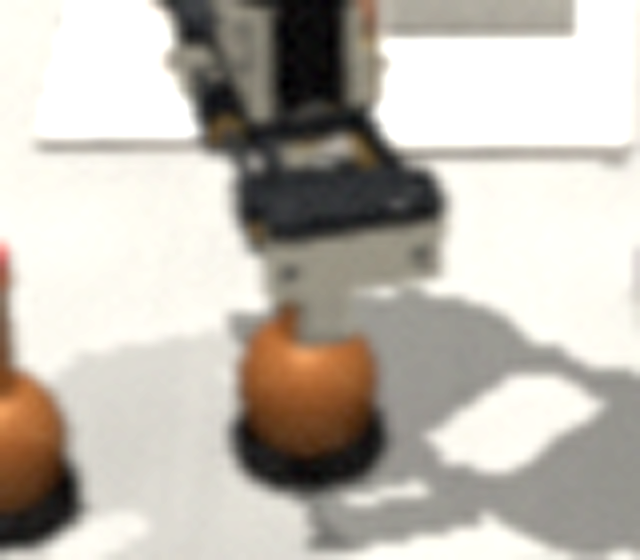

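The ball sits unmoved in its rest at crop (308,385), and the finger is at the neck's base around (325,300). Closing again.

Call:
carry_out(
  deltas=[
    [0, 0, 0, 0, 0, 0, 0],
    [0, 0, 0, 0, 0, 0, 0],
    [0, 0, 0, 0, 0, 0, 0],
    [0, 0, 0, 0, 0, 0, 0],
    [0, 0, 0, 0, 0, 0, 0],
    [0, 0, 0, 0, 0, 0, 0],
    [0, 0, 0, 0, 0, 0, 0],
    [0, 0, 0, 0, 0, 0, 0],
  ],
  force=40,
)

```text
time: 9.83
tool_pos: [0.4918, -0.2916, 0.0818]
tool_rot: [-3.141, 0.0, -2.823]
contact_force: [-0.2, 0.5, 1.2]
opening: 0.0269
grip_force: 40.0
```

Lifting, then measuring how the ball hangs relative to the TCP.

Call:
carry_out(
  deltas=[
    [0, 0, -0.5, 0, 0, 0, 0],
    [0, 0, -1.5, 0, 0, 0, 0],
    [0, 0, -2.5, 0, 0, 0, 0],
    [0, 0, -3, 0, 0, 0, 0],
    [0, 0, -3, 0, 0, 0, 0],
    [0, 0, -2.5, 0, 0, 0, 0],
    [0, 0, -1.5, 0, 0, 0, 0],
    [0, 0, -0.5, 0, 0, 0, 0],
  ],
)

```text
time: 10.5
tool_pos: [0.4925, -0.2922, 0.2349]
tool_rot: [-3.138, 0.003, -2.823]
contact_force: [-0.1, -0.2, -1.3]
opening: 0.0268
grip_force: 40.0
```

```bash
cat > ball.py <<'E'
from m import *
from scipy.optimize import least_squares
import sys
def ball(roi,name=None,cam="side"):
  c=cams.read_camera(cam);P=pts(c);p=robot.observe()["tool_pos"]
  for a,ce,m in blobs(c,roi,(0,60,10),(15,255,255),60):
    q=P[m];q=q[(q[:,2]<p[2]-.02)&(q[:,2]>p[2]-.09)]
    if len(q)<30: continue
    f=least_squares(lambda k:np.linalg.norm(q-k,axis=1)-.032,[p[0],p[1],p[2]-.045],loss="soft_l1",f_scale=.003)
    print(cam,"ball",f.x.round(4),len(q),"minus tcp",(f.x-p).round(4))
  if name:
    u0,v0,u1,v1=roi;cv2.imwrite("pics/"+name,cv2.convertScaleAbs(cv2.resize(c["image"][v0:v1,u0:u1],None,fx=5,fy=5,interpolation=cv2.INTER_CUBIC),alpha=1.5))
E
python3 - <<'E'
from ball import *
ball((215,30,325,145),"lift.png")
E
python3 plan.py .5 .267 .235 -2.82
```

```text
side ball [ 0.4937 -0.2914  0.1881] 224 minus tcp [ 0.0014  0.0007 -0.046 ]
t 10.55 pos [ 0.4923 -0.292   0.2341] rot [-3.138e+00  2.000e-03 -2.823e+00] F [ 0.4 -0.7 -0.1] open 0.0269 grip 40.0
tool delta cm [-18.22  52.86  -0.22]
rotvec [-0.003  0.002 -0.003]
```

View pics/lift.png

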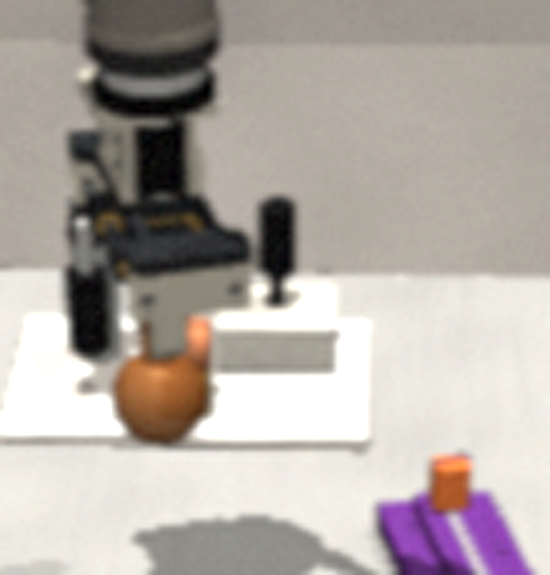

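The flask is held upright at crop (160,395), and the ball hangs 46 mm below the TCP, within 2 mm of centre. Carrying it to the ring.

Call:
carry_out(
  deltas=[
    [-0.4, 1.2, 0, 0, 0, 0, 0],
    [-0.8, 2.4, 0, 0, 0, 0, 0],
    [-1.1, 3.2, 0, 0, 0, 0, 0],
    [-1.1, 3.2, 0, 0, 0, 0, 0],
    [-1.1, 3.2, 0, 0, 0, 0, 0],
    [-1.1, 3.2, 0, 0, 0, 0, 0],
    [-1.1, 3.2, 0, 0, 0, 0, 0],
    [-1.1, 3.2, 0, 0, 0, 0, 0],
  ],
)

```text
time: 11.22
tool_pos: [0.4929, -0.0481, 0.2298]
tool_rot: [3.139, -0.003, -2.823]
contact_force: [-0.2, 0.6, -1.9]
opening: 0.0272
grip_force: 40.0
```

Call:
carry_out(
  deltas=[
    [-1.1, 3.2, 0, 0, 0, 0, 0],
    [-1.1, 3.2, 0, 0, 0, 0, 0],
    [-1.1, 3.2, 0, 0, 0, 0, 0],
    [-1.1, 3.2, 0, 0, 0, 0, 0],
    [-1.1, 3.2, 0, 0, 0, 0, 0],
    [-1.1, 3.2, 0, 0, 0, 0, 0],
    [-1.1, 3.2, 0, 0, 0, 0, 0],
    [-1.1, 3.2, 0, 0, 0, 0, 0],
  ],
)

```text
time: 11.88
tool_pos: [0.4961, 0.222, 0.2297]
tool_rot: [3.141, -0.004, -2.823]
contact_force: [0.3, 0.0, -2.0]
opening: 0.0263
grip_force: 40.0
```

Call:
carry_out(
  deltas=[
    [-1.0, 2.6, 0, 0, 0, 0, 0],
    [-0.5, 1.5, 0, 0, 0, 0, 0],
    [0, 0, 0, 0, 0, 0, 0],
    [0, 0, 0, 0, 0, 0, 0],
    [0, 0, 0, 0, 0, 0, 0],
    [0, 0, 0, 0, 0, 0, 0],
    [0, 0, 0, 0, 0, 0, 0],
    [0, 0, 0, 0, 0, 0, 0],
  ],
)

```text
time: 12.55
tool_pos: [0.4995, 0.2628, 0.2318]
tool_rot: [-3.142, -0.0, -2.825]
contact_force: [-1.2, 0.7, -2.3]
opening: 0.0268
grip_force: 40.0
```

```bash
python3 - <<'E'
from ball import *
ball((180,130,290,290),"over.png")
E
python3 plan.py .5 .267 .19 -2.82
```

```text
side ball [0.5005 0.2637 0.1856] 377 minus tcp [ 0.001   0.0008 -0.0462]
t 12.60 pos [0.4996 0.2629 0.2318] rot [-3.142  0.    -2.825] F [-0.3  0.1 -1.6] open 0.0271 grip 40.0
tool delta cm [-0.17  0.37  4.18]
rotvec [-0.     0.    -0.005]
```

View pics/over.png

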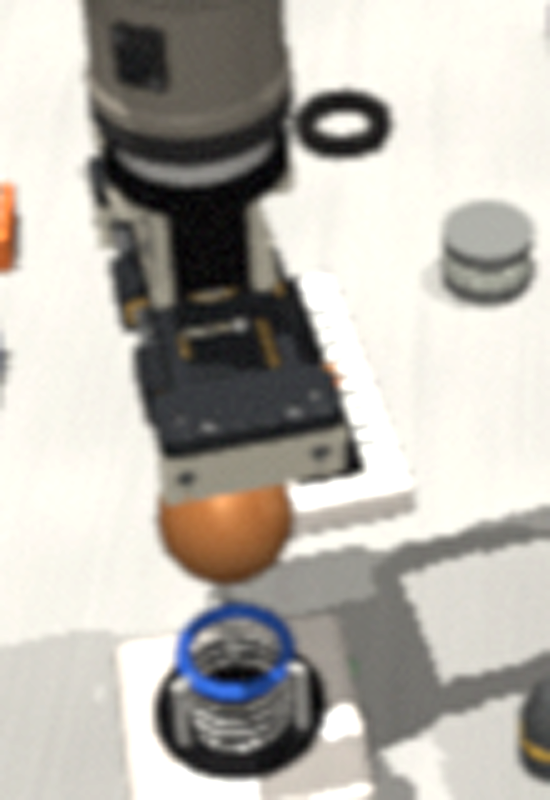

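The ball at crop (225,520) hangs over the blue ring at (235,655). Centring and lowering to just above contact.

Call:
carry_out(
  deltas=[
    [-0.1, 0.35, 0, 0, 0, 0, 0],
    [0, 0, 1.0, 0, 0, 0, 0],
    [0, 0, 1.5, 0, 0, 0, 0],
    [0, 0, 1.5, 0, 0, 0, 0],
    [0, 0, 1.0, 0, 0, 0, 0],
    [0, 0, 0.5, 0, 0, 0, 0],
    [0, 0, 0, 0, 0, 0, 0],
    [0, 0, 0, 0, 0, 0, 0],
  ],
)

```text
time: 13.27
tool_pos: [0.4994, 0.2674, 0.1768]
tool_rot: [3.141, 0.0, -2.823]
contact_force: [-0.7, 0.1, -2.0]
opening: 0.0267
grip_force: 40.0
```

```bash
python3 - <<'E'
from ball import *
ball((180,130,290,290))
c=cams.read_camera("side");P=pts(c)
for a,ce,m in blobs(c,(205,245,255,305),(105,120,40),(125,255,255),20):
  q=P[m];q=q[(q[:,2]>.088)&(q[:,2]<.105)];print("ring",cv2.minEnclosingCircle(q[:,:2].astype(np.float32)*1000),q[:,2].max(),len(q))
E
python3 plan.py .4993 .2668 .166 -2.82
```

```text
side ball [0.5004 0.2683 0.1307] 306 minus tcp [ 0.0007  0.0008 -0.0466]
ring ((499.19097900390625, 275.1455078125), 28.086950302124023) 0.10109431212399655 83
t 13.37 pos [0.4998 0.2675 0.1775] rot [ 3.141e+00  2.000e-03 -2.823e+00] F [-0.  -0.4 -2. ] open 0.0269 grip 40.0
tool delta cm [ 0.07 -0.05  1.15]
rotvec [ 0.     0.002 -0.003]
```

Call:
carry_out(
  deltas=[
    [0, 0, 0.2, 0, 0, 0, 0],
    [0, 0, 0.2, 0, 0, 0, 0],
    [0, 0, 0.2, 0, 0, 0, 0],
    [0, 0, 0.2, 0, 0, 0, 0],
    [0, 0, 0.2, 0, 0, 0, 0],
    [0, 0, 0.2, 0, 0, 0, 0],
    [0, 0, 0.2, 0, 0, 0, 0],
    [0, 0, 0, 0, 0, 0, 0],
  ],
)

```text
time: 14.03
tool_pos: [0.4997, 0.2672, 0.163]
tool_rot: [-3.141, 0.001, -2.823]
contact_force: [1.2, -1.6, 3.1]
opening: 0.0263
grip_force: 40.0
```

Seating with about 5 N and little side force. Nudging 1 mm towards lower side force and pressing on.

Call:
carry_out(
  deltas=[
    [-0.05, -0.1, 0.1, 0, 0, 0, 0],
    [0, 0, 0.15, 0, 0, 0, 0],
    [0, 0, 0.15, 0, 0, 0, 0],
    [0, 0, 0.15, 0, 0, 0, 0],
    [0, 0, 0.15, 0, 0, 0, 0],
    [0, 0, 0.15, 0, 0, 0, 0],
    [0, 0, 0, 0, 0, 0, 0],
    [0, 0, 0, 0, 0, 0, 0],
  ],
)

```text
time: 14.7
tool_pos: [0.5006, 0.2666, 0.155]
tool_rot: [3.142, 0.002, -2.823]
contact_force: [0.6, -1.9, 7.2]
opening: 0.0266
grip_force: 40.0
```

```bash
python3 - <<'E'
from ball import *
ball((180,130,290,290))
c=cams.read_camera("side");P=pts(c)
for a,ce,m in blobs(c,(205,245,255,310),(105,120,40),(125,255,255),10):
  q=P[m];print("ring z",np.percentile(q[:,2],[5,50,95]).round(4),len(q),ce)
E
python3 plan.py .4993 .2668 .152 -2.82
```

```text
side ball [0.4846 0.0396 0.0504] 71 minus tcp [-0.016  -0.227  -0.1047]
side ball [0.5012 0.2673 0.1094] 265 minus tcp [ 0.0006  0.0006 -0.0456]
ring z [0.0827 0.0868 0.0895] 66 [226.84848485 268.98484848]
t 14.80 pos [0.5006 0.2667 0.155 ] rot [-3.142e+00  2.000e-03 -2.823e+00] F [-0.3 -0.5  7.8] open 0.0267 grip 40.0
tool delta cm [0.12 0.05 0.3 ]
rotvec [-0.     0.002 -0.003]
```

About 10 mm down. Pressing 3 mm further for margin.

Call:
carry_out(
  deltas=[
    [0, 0, 0.1, 0, 0, 0, 0],
    [0, 0, 0.1, 0, 0, 0, 0],
    [0, 0, 0.1, 0, 0, 0, 0],
    [0, 0, 0.05, 0, 0, 0, 0],
    [0, 0, 0, 0, 0, 0, 0],
    [0, 0, 0, 0, 0, 0, 0],
    [0, 0, 0, 0, 0, 0, 0],
    [0, 0, 0, 0, 0, 0, 0],
  ],
)

```text
time: 15.47
tool_pos: [0.5007, 0.2667, 0.1519]
tool_rot: [3.142, 0.003, -2.823]
contact_force: [-0.2, -1.5, 9.3]
opening: 0.0269
grip_force: 40.0
```

```bash
python3 - <<'E'
from ball import *
ball((180,130,290,290))
c=cams.read_camera("side");P=pts(c)
for a,ce,m in blobs(c,(205,245,255,310),(105,120,40),(125,255,255),10):
  q=P[m];print("ring z",np.percentile(q[:,2],[5,50,95]).round(4),len(q),ce)
T=cams.read_camera("top")
PT=pts(T);ps=.3211;ey=np.array([-np.sin(ps),np.cos(ps)])
for cam,Q in((c,P),(T,PT)):
 for k,C,z in(("f",((3,110,40),(16,255,255)),.0795),("p",((45,90,30),(85,255,255)),.041)):
  for a,ce,m in blobs(cam,(205,165,290,245),*C):
   t=Q[m];t=t[np.abs(t[:,2]-z)<.004]
   if len(t)>4:
    y=(t[:,:2]-[.4965,0])@ey;print(k,len(t),y.min().round(4),y.max().round(4))
E
python3 plan.py .4993 .2668 .152 -2.82
```

```text
side ball [0.4851 0.036  0.0528] 81 minus tcp [-0.0156 -0.2307 -0.0991]
side ball [0.5012 0.2671 0.1066] 255 minus tcp [ 0.0004  0.0003 -0.0453]
ring z [0.0803 0.0841 0.0866] 56 [228.32142857 269.71428571]
f 31 0.0478 0.0675
f 43 0.0429 0.0616
p 12 0.0464 0.0513
t 15.62 pos [0.5008 0.2667 0.1519] rot [ 3.142e+00  3.000e-03 -2.823e+00] F [-0.4 -1.5 10.5] open 0.0265 grip 40.0
tool delta cm [ 0.14  0.05 -0.01]
rotvec [ 0.     0.003 -0.003]
```

The ring is about 13 mm down with a push of about 10 N. The flask is upright and at rest, and the fader is still within tolerance. Handing in.

```bash
python3 -c "
from cell import robot
print(robot.hand_in())"
```

```text
the job is handed in; nothing more can be done
None
```

I handed the job in at about 15.6 s: the fader is about 2–3 mm from the green pointer, and the blue-stoppered flask is seated upright in the ring and still held, pressed about 13 mm down with roughly 10 N. The hand-in returned no verdict, so these are my own measurements.

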